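# Push a used battery pack off the ledge into the return chute

### The arm

A 6-joint arm with a two-finger parallel gripper is mounted at the origin on the work surface. World frame = base frame: x ahead of the robot, y to its left, z up, the work surface at z = 0. Lengths are in m, angles in rad, forces in N, time in s.
With the tool pointing down it reaches from about 0.425 to 0.95 m from the base axis. Payload 3.5 kg.
Tool frame: the origin (TCP) lies midway between the tips of the shut fingers; the grasp point (between the pads) lies 19 mm behind it; z points along the fingers, y is the line along which they close (so a half turn about z gives the same grasp; the last joint's range is limited). The gripper opens to 85 mm and grips with 20 to 120 N. Pads are 22 mm wide; open, the fingers measure 114 mm over their backs; the gripper's body (76 mm by 85 mm) begins 54 mm behind the grasp point. The pads swing forward as they close: fully open they stand 13 mm farther back than shut.
Start: joints at [-1.32, 0.286, 1.577, -0, 1.279, -0.15], TCP at [0.263, -0.621, 0.231] pointing down, gripper open.
Joint ranges: [-2.77, 2.77], [-0.9, 2.22], [0.21, 2.48], [-1.53, 4.67], [0.24, 2.81], [-2.84, 2.84]. Speed limits (rad/s): [2.79, 2.79, 3.14, 3.14, 3.14, 3.14].

### API

Orientations are given as a unit quaternion [x, y, z, w].
In Python, from plant import * gives the robot as it stands.
- The arm moves only by the tool move_arm, never from a script. Its argument "moves" is a list of rows, each a list of 3 entries, a list of its own where there are three numbers: the opening, from 0 (shut) to 1 (fully open), then the shift along the tool's x, y, z in m, then the turn, a rotation vector about the tool's x, y, z in rad. A call has exactly 10 rows; each row shifts and turns the commanded pose from where the row before left it, along the tool's axes as they then stand; what a row does not reach is not made up. A row lasts 1/12 s, in which the tool goes at most 41.7 mm and 7.16 degrees, less where a joint would pass 70% of its speed; a pose out of reach is approached as far as the arm can. A call is refused whole if a number of a shift passes 0.0417 or a number of a turn 0.125, either way. A call with a gripper value outside its range is refused whole. The fingers move at their own pace and stop on an object; "grip_force" is the grip in N (left out, the last holds). Time passes only in rows, so rows that do not move let the fingers close, or fill a call up. It gives the time, the measured TCP pose, the force, the opening and the grip force at its end, in the units of the state.
- get_state(): the state, without advancing time (a new reading comes with each control period).
- read_camera(name): name is "scene" or "top" or "wrist"; returns the picture (480x640x3 uint8, red, green, blue); there is no depth.
- camera_params(name): a dict with "fx", "fy", "cx", "cy" (pixels), "rvec" (rotation vector, rad) and "tvec" (3), from world to camera coordinates, as OpenCV has them; the wrist camera has in their place "tool_from_camera" (4x4, takes a point from camera to tool coordinates, whose origin is the TCP and whose axes are the flange's). Camera axes: x right, y down, z forward; pixel columns grow to the right and rows downward; lengths in m; the calibration is good to about 2 mm. A picture is of the moment at which its call begins: read the wrist's pose just before it. camera_params takes no time and is no camera call.
- sign_off(): hands the job in; it is judged then, once.
The state is a dict: "time": time; "qpos": joint angles; "dq": joint speeds; "joint_efforts": joint torques, N m; "eef_pos": TCP position; "tcp_rot": TCP orientation; "contact_force": force on the tool from outside, world axes, zero at the start; "wrist_torque": the same for the moment, N m; "opening": opening from 0.0 (shut) to 1.0 (fully open); "finger_force": force on a finger pad.
Only numpy, scipy, OpenCV 4.12 (cv2) and the standard library are available. Lean on these libraries where they do the work, as an engineer would, in place of code of your own. Each camera call takes 0.05 s, during which the arm holds its last target. There are 200 camera calls.

### The job

Send the used battery pack down the return box without picking it up: slide it across the ledge against the steel guide rail, keep it pressed there gently but firmly for a moment so that it lies flush along the rail, then push it along the rail through the sprung flap until it falls off the lip and down the chute into the bin. Batteries must not be forced: never push it with more than 20 N. Let the flap fall shut again and leave the pitcher, teapot and cups where they are.

Things in the scene. Friction and masses are not known exactly. Their poses are not given: they have to be found in the camera images.
- stand: Grey return box with ledge, chute and bin, fixed to the counter. Origin on the counter; z up, +y = direction of pushing (along the ledge to the chute), +x = the side of the guide rail. Ledge: level aluminium plate, top at z = 120 mm, y = -180 to +20 mm (the lip), x = -80 to +55 mm. All y, x below are in this frame.
- rail_nominal (a point): Middle setting of the steel guide rail: its inner face at ledge height, stand x = 30, y = -80 mm. Rail: 16 mm high, 10 thick, y = -175 to 30 mm, parallel to the stand's y. It is adjustable: the real face lies up to 6 mm to either side in x and is not measured, so find it by touch. It is rigid: press slowly in small steps, reading the force.
- lip (a point): Lip of the ledge at stand x = 12, y = 20, z = 120 mm. A doorway fixed to the rail (shifting with it) stands here: 42 mm wide from the rail's face towards -x, 46 mm clear height; two posts 12 mm wide (y = 10 to 30 mm) and a crossbar (y = 24 to 30) reach 52 mm above the ledge. A battery not against the rail hits the outer post.
- bin (a point): Middle of the bin's floor, stand x = 12, y = 155, z = 6 mm. Open-topped; inside x = -30 to 55 mm and up to y = 213 mm, walls 60 mm high. A smooth, slippery steel chute about 50 degrees steep, with walls 108 mm high, leads from under the lip down to it at y = 80 mm.
- battery: Used battery pack: black block 36 (x) by 62 (y) by 22 mm high, rounded edges, a grey band, two brass contacts on top at its +y end, which faces the flap; about 0.08 to 0.16 kg. Origin: centre of its underside. Lies on the ledge up to 0.3 rad askew and short of the rail. It tips off the lip once its centre is some mm past it, its rear end then about 30 mm short of the lip.
- flap (a joint): Clear plastic flap 39 mm wide and 42 mm long hanging behind the doorway from a spring hinge 46 mm above the ledge at stand y = 33 mm; 0 = hanging shut, grows to 1.5 rad as it swings out over the chute. The spring shuts it; pushing a battery through takes only a few N.
- pitcher: Grey plastic pitcher with a handle, 200 mm high, about 110 mm across, origin under its centre. Bystander.
- teapot: Glass teapot with steel lid, spout and handle, 115 mm high, 124 mm across the belly, origin under its centre. Bystander.
- cup_a: Stainless cup, 72 mm across, 75 mm high, origin under its centre. Bystander.
- cup_b: A second stainless cup like the first. Bystander.
There are look-alikes about, which are no part of the job. What is meant by the battery is not green, orange or white, and is the smaller of those in its own colour.

How it is judged:
On the way, in this order (a step that is already met when the one before it is completed fails the run):
1. the battery, still on the ledge, lies flush against the guide rail and bears on it, the fingers pressing it with 3 N or more for 0.3 s (contact force between battery and guide above 1 N and contact force between the fingers and battery above 3 N and angle between the y axis of battery and the y axis of stand, either way round below 0.06 rad and linear speed of battery below 0.02 m/s and y of battery in the frame of stand below -0.03 m and z of battery in the frame of stand above 0.115 m), for 0.3 s.
2. the fingers push the battery along the ledge through the flap (value of joint flap above 0.4 rad and contact force between the fingers and battery above 0.3 N and angle between the y axis of battery and the y axis of stand, either way round below 0.12 rad and z of battery in the frame of stand above 0.112 m), for 0.1 s.
At the end, for the whole second after the job is handed in: The battery pack lies at rest at the foot of the chute or in the bin (its origin 60 to 215 mm along the stand's y, between the side walls, less than 75 mm above the counter) and the flap hangs shut (below 0.1 rad) (y of battery in the frame of stand between 0.06 and 0.215 m and x of battery in the frame of stand between -0.03 and 0.055 m and z of battery in the frame of stand below 0.075 m and linear speed of battery below 0.03 m/s and value of joint flap below 0.1 rad); the robot touches nothing.
It fails at once if the fingers push the battery with more than 20 N (contact force between the fingers and battery above 20 N).
It fails at once if the battery is lifted more than 20 mm off the ledge (z of battery in the frame of stand above 0.14 m).
It fails at once if the pitcher, the teapot or a cup is moved by more than 20 mm (distance of any of pitcher, teapot, cup_a, cup_b from where it was at the start of the episode above 0.02 m).
It also fails if it takes over 54 s, if anything falls off the work surface, if the arm or the gripper's body presses on something with over 40 N, if the wrist force passes 120 N, or if a joint passes its speed limit or range.

## Working session

There is one attempt and no reset: what is moved stays moved. The work goes in short steps, Python scripts to look and compute and a tool call to move; the robot and the scene stay as the last step left them, time stands still between calls to the robot, and variables do not carry over. Pictures are saved under pics/ and viewed, at most 10 in all, crops included, and the job is handed in when it is done.

Besides the shell and the picture viewer there is one more tool, called after "Emit:" in YAML: its name, and indented under it one key for each argument. move_arm: Moves the arm, as the interface text tells. Its arguments: {"type":"object","properties":{"moves":{"type":"array"},"grip_force":{"type":"number"}},"required":["moves"]}

```bash
mkdir -p pics; cat > h.py <<'E'
from plant import *
import numpy as np, cv2
def snap(n,f):
    s=get_state(); im=read_camera(n); cv2.imwrite('pics/'+f,im[:,:,::-1]); return s,im
E
python3 - <<'E'
from h import *
snap('scene','s1.png'); snap('top','t1.png')
for n in('scene','top'):print({k:np.round(v,4).tolist() for k,v in camera_params(n).items()})
s=get_state();print(s)
E
```

```text
{'fx': 518.5717, 'fy': 518.5717, 'cx': 313.9023, 'cy': 249.7762, 'rvec': [1.9733, 1.8507, -0.5112], 'tvec': [-0.018, -0.3871, 1.5705]}
{'fx': 563.2486, 'fy': 563.2486, 'cx': 322.5901, 'cy': 240.6197, 'rvec': [2.18, -2.1437, 0.1398], 'tvec': [-0.0359, 0.5451, 1.3766]}
{'time': 0.1, 'qpos': array([-1.32000811e+00,  2.87111679e-01,  1.57801610e+00, -1.87244284e-05,
        1.27860569e+00, -1.49987008e-01]), 'dq': array([ 3.99934821e-05, -3.36101629e-04, -4.24273319e-03,  2.21180352e-04,
       -1.85245663e-03, -6.63368351e-04]), 'joint_efforts': array([ 1.58480201e-03, -4.07292759e+01, -2.93698543e+01, -1.27182393e-04,
        3.39733859e-03,  4.96995085e-06]), 'eef_pos': array([ 0.26322255, -0.62092175,  0.23007028]), 'tcp_rot': array([ 9.79988397e-01,  1.99051741e-01, -6.28773265e-05, -1.06859382e-03]), 'contact_force': array([-0.09477736,  0.05534134,  0.11405912]), 'wrist_torque': array([ 0.01234473,  0.04401865, -0.0195048 ]), 'finger_force': 0.0, 'opening': 0.9998995034487214}
```

View pics/s1.png

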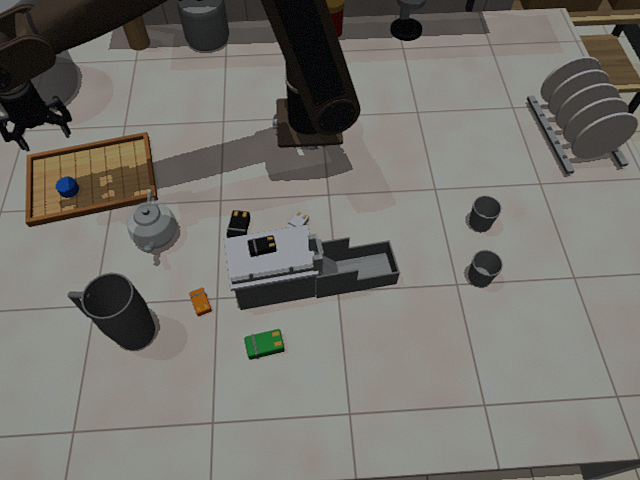

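View pics/t1.png

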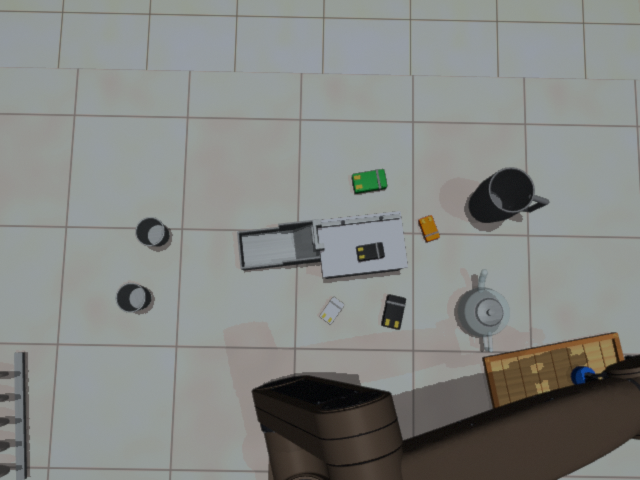

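Two black packs are visible in the top view, at (370,252) on the ledge and at (394,311) on the counter. The green (369,181), orange (429,228) and white (332,310) ones are ruled out by colour. The one on the ledge looks smaller, so I'll confirm it in a crop.

```bash
python3 - <<'E'
from h import *
im=cv2.imread('pics/t1.png')[195:345,225:425]
cv2.imwrite('pics/c1.png',cv2.resize(im,None,fx=4,fy=4,interpolation=cv2.INTER_CUBIC))
E
```

```text
(no output)
```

View pics/c1.png

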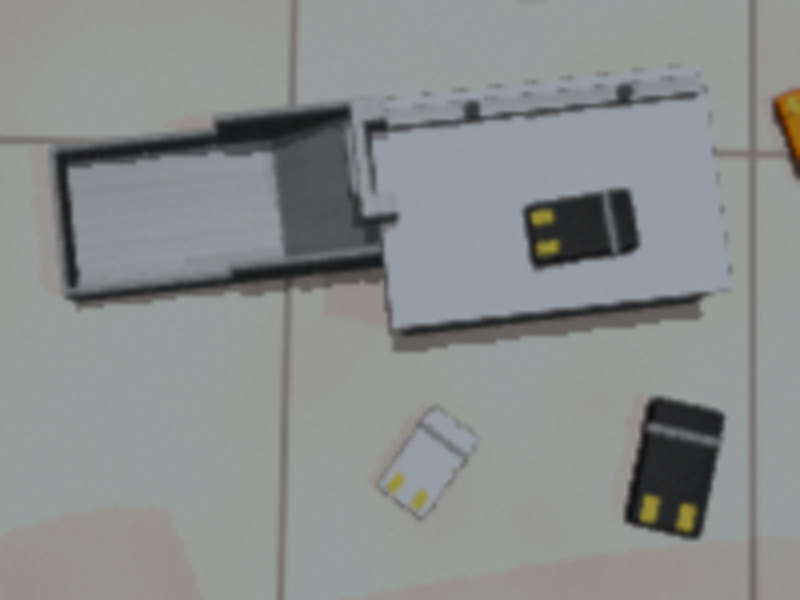

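The crop shows two black packs. The one on the ledge (crop 580,228) is smaller than the one on the counter (crop 675,470), so the one on the ledge is the battery. Next I'll compute the poses.

```bash
cat >> h.py <<'E'
def ray(n,uv,z):
    c=camera_params(n);R=cv2.Rodrigues(np.array(c['rvec']))[0];t=np.array(c['tvec'])
    d=R.T@np.array([(uv[0]-c['cx'])/c['fx'],(uv[1]-c['cy'])/c['fy'],1]);o=-R.T@t
    return (o+d*(z-o[2])/d[2])[:2]
E
python3 - <<'E'
from h import *
cr=lambda u,v:((u+.5)/4-.5+225,(v+.5)/4-.5+195)
P=lambda u,v,z:ray('top',cr(u,v),z)
A,B,C=P(395,325,.12),P(728,290,.12),P(705,70,.12)
print(A,B,C,np.linalg.norm(A-B),np.linalg.norm(B-C))
# bin rim outer corners, rail outer
D=P(55,150,.06);E=P(70,297,.06);print('bin',D,E)
bat=[P(*p,.140) for p in((525,205),(630,188),(638,250),(533,268))]
print(np.array(bat),'c',np.mean(bat,0))
from scipy.optimize import least_squares
W=np.array([A,B,C]);S=np.array([[-.08,.02],[-.08,-.18],[.055,-.18]])
f=lambda p:((np.array([[np.cos(p[2]),-np.sin(p[2])],[np.sin(p[2]),np.cos(p[2])]])@S.T).T+p[:2]-W).ravel()
r=least_squares(f,[.7,0,0]);p=r.x;print('stand',p,r.fun)
R=np.array([[np.cos(p[2]),-np.sin(p[2])],[np.sin(p[2]),np.cos(p[2])]])
print('bat in stand',(np.array(bat)-p[:2])@R,'c',(np.mean(bat,0)-p[:2])@R,'bin',(np.array([D,E])-p[:2])@R)
for q in((385,125),(705,95),(365,215),(398,215)):print(q,(P(*q,.136)-p[:2])@R,(P(*q,.172)-p[:2])@R)
d=bat[0]-bat[1]+bat[3]-bat[2];print('bat yaw rel',np.arctan2(-d[0],d[1])-p[2])
E
```

```text
[ 0.45232379 -0.02934772] [ 0.47603877 -0.22361834] [ 0.60616576 -0.21024229] 0.19571273662848843 0.1308126615479052
bin [0.55985299 0.18069669] [0.4696293  0.16845412]
[[ 0.52170273 -0.10315781]
 [ 0.53264652 -0.1638353 ]
 [ 0.49671537 -0.16857537]
 [ 0.48527746 -0.10809848]] c [ 0.50908552 -0.13591674]
stand [ 0.53347543 -0.03783975  0.11326909] [-0.00059626  0.00233764 -0.00170583 -0.00211012  0.00230209 -0.00022752]
bat in stand [[-0.01907996 -0.06356886]
 [-0.0150645  -0.12509447]
 [-0.05130116 -0.12574297]
 [-0.05583025 -0.06436083]] c [-0.03531897 -0.09469178] bin [[ 0.05090906  0.21415467]
 [-0.04012021  0.21218826]]
(385, 125) [0.03574177 0.01236341] [0.03041877 0.01306968]
(705, 95) [ 0.03550163 -0.17518468] [ 0.0301853  -0.16927212]
(365, 215) [-0.01556368  0.02896759] [-0.01946245  0.02921293]
(398, 215) [-0.01739641  0.0099512 ] [-0.0212443   0.01072443]
bat yaw rel 0.0694083586482603
```

```bash
cat >> h.py <<'E'
from scipy.spatial.transform import Rotation as Ro
def tool(s): return Ro.from_quat(s['tcp_rot'])
SP=[.5335,-.038,.122]
def s2w(x,y,z,p=None):
    p=p or SP;c,s=np.cos(p[2]),np.sin(p[2]);return np.array([p[0]+c*x-s*y,p[1]+s*x+c*y,z])
def goto(x,y,z):
    s=get_state();R=tool(s);ax=R.as_matrix()[:,0]
    print('shift tool',np.round(R.inv().apply(s2w(x,y,z)-s['eef_pos']),4),'turn about z',round(np.arctan2(ax[1],ax[0])-SP[2],4),'F',np.round(s['contact_force'],2),'t',s['time'])
def where():
    s=get_state();p=SP;c,q=np.cos(p[2]),np.sin(p[2]);R=np.array([[c,q,0],[-q,c,0],[0,0,1]])
    print('t',round(s['time'],2),'stand pos',np.round(R@(s['eef_pos']-[p[0],p[1],0]),4),'F stand',np.round(R@s['contact_force'],2))
E
python3 - <<'E'
from h import *
cr=lambda u,v:((u+.5)/4-.5+225,(v+.5)/4-.5+195)
P=lambda u,v,z:ray('top',cr(u,v),z)
W=np.array([P(395,325,.12),P(728,290,.12),P(705,70,.12),P(55,150,.06),P(70,297,.06)])
S=[[-.08,.02],[-.08,-.18],[.055,-.18],[.058,.216],[-.033,.216]]
from scipy.optimize import least_squares
r=least_squares(lambda p:np.array([s2w(*a,0,list(p))[:2] for a in S]).ravel()-W.ravel(),SP);print(r.x,r.fun)
goto(-.09,-.095,.26)
print(np.round(camera_params('wrist')['tool_from_camera'],3))
E
```

```text
[ 0.53103682 -0.03899964  0.12903822] [-0.00319547 -0.00011264 -0.00117436 -0.00417924  0.00257627 -0.00018343
  0.00090665  0.00197133  0.00088691  0.00250398]
shift tool [ 0.3636 -0.3648 -0.029 ] turn about z 0.2788 F [-0.09  0.06  0.11] t 0.1
[[ 0.    -0.954 -0.301  0.078]
 [ 1.    -0.     0.002  0.   ]
 [-0.002 -0.301  0.954 -0.143]
 [ 0.     0.     0.     1.   ]]
```

Emit:
move_arm:
  moves:
    - [0, [0.0134, -0.0118, -0.003], [0, 0, 0]]
    - [0, [0.0268, -0.0236, -0.003], [0, 0, 0]]
    - [0, [0.0268, -0.0236, -0.003], [0, 0, 0]]
    - [0, [0.0268, -0.0236, -0.003], [0, 0, 0]]
    - [0, [0.0268, -0.0236, -0.003], [0, 0, 0]]
    - [0, [0.0268, -0.0236, -0.003], [0, 0, 0]]
    - [0, [0.0268, -0.0236, -0.003], [0, 0, 0]]
    - [0, [0.0268, -0.0236, -0.003], [0, 0, 0]]
    - [0, [0.0268, -0.0236, -0.003], [0, 0, 0]]
    - [0, [0.0268, -0.0236, -0.003], [0, 0, 0]]

```text
time: 0.93
eef_pos: [0.4105, -0.3138, 0.261]
tcp_rot: [0.98, 0.199, -0.0, -0.0]
contact_force: [-0.3, 0.7, -0.1]
opening: -0.001
finger_force: 0.0
```

Emit:
move_arm:
  moves:
    - [0, [0.0268, -0.0236, -0.003], [0, 0, 0]]
    - [0, [0.0268, -0.0236, -0.003], [0, 0, 0]]
    - [0, [0.0268, -0.0236, -0.003], [0, 0, 0]]
    - [0, [0.0268, -0.0236, -0.003], [0, 0, 0]]
    - [0, [0.0268, -0.0236, 0], [0, 0, 0]]
    - [0, [0.0134, -0.0118, 0], [0, 0, 0]]
    - [0, [0, 0, 0], [0, 0, 0.093]]
    - [0, [0, 0, 0], [0, 0, 0.093]]
    - [0, [0, 0, 0], [0, 0, 0.093]]
    - [0, [0, 0, 0], [0, 0, 0]]

```text
time: 1.77
eef_pos: [0.4952, -0.1382, 0.2727]
tcp_rot: [0.998, 0.06, -0.0, -0.0]
contact_force: [-0.3, 0.1, -0.0]
opening: 0.004
finger_force: 0.0
```

```bash
python3 - <<'E'
from h import *
goto(-.05,-.095,.27)
s,im=snap('wrist','w1.png');where();print(s['eef_pos'],s['tcp_rot'])
np.savez('w1.npz',p=s['eef_pos'],q=s['tcp_rot'])
print(camera_params('wrist'))
E
```

```text
shift tool [0.0002 0.0002 0.0027] turn about z -0.0012 F [-0.28  0.06 -0.01] t 1.7667
t 1.82 stand pos [-0.0503 -0.095   0.2728] F stand [-0.79  0.36  0.65]
[ 0.49518982 -0.13824168  0.27273806] [ 9.98175189e-01  6.03821128e-02 -4.65719548e-04 -2.73704565e-04]
{'fx': 353.4474693528952, 'fy': 353.4474693528952, 'cx': 315.3082288772377, 'cy': 237.2567684599739, 'tool_from_camera': array([[ 1.39496175e-04, -9.53822918e-01, -3.00369475e-01,
         7.77354580e-02],
       [ 9.99999012e-01, -2.86992871e-04,  1.37576035e-03,
         2.60794202e-04],
       [-1.39843565e-03, -3.00369371e-01,  9.53821936e-01,
        -1.42559293e-01],
       [ 0.00000000e+00,  0.00000000e+00,  0.00000000e+00,
         1.00000000e+00]])}
```

View pics/w1.png

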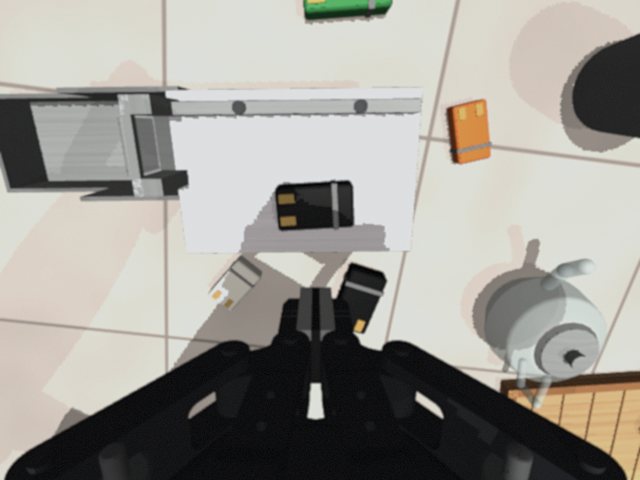

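The wrist view shows the battery with top corners at about (277,183), (352,181), (354,226) and (279,230). The ledge's near edge runs from (188,253) to (411,250), and the rail's inner face is at v≈114. The finger tips are at (317,290).

```bash
cat >> h.py <<'E'
def wray(uv,z,s):
    c=camera_params('wrist');T=np.array(c['tool_from_camera']);R=Ro.from_quat(s['q']).as_matrix()
    d=R@T[:3,:3]@np.array([(uv[0]-c['cx'])/c['fx'],(uv[1]-c['cy'])/c['fy'],1]);o=s['p']+R@T[:3,3]
    return (o+d*(z-o[2])/d[2])[:2]
def w2s(xy):
    c,q=np.cos(SP[2]),np.sin(SP[2]);return np.array([[c,q],[-q,c]])@(np.array(xy)-SP[:2])
E
python3 - <<'E'
from h import *
s=np.load('w1.npz')
for n,uv,z in [('near L (-80,20)',(188,253),.12),('near R(-80,-180)',(411,250),.12),('right far(55,-180)',(422,88),.12),('bat fl',(277,183),.141),('rl',(352,181),.141),('rr',(354,226),.141),('fr',(279,230),.141),('rail in L',(186,115),.12),('rail in R',(415,113),.12),('rail top in',(300,113),.136),('tip TCP test',(317,290),.2727),('post',(186,197),.12),('railtop farL',(300,99),.136)]:
    print(n,np.round(1e3*w2s(wray(uv,z,s)),1))
im=cv2.imread('pics/w1.png',0);print(im[84:125,300].tolist(),im[84:125,215].tolist());print(im[170:260,315].tolist());print(im[205,265:365].tolist())
E
```

```text
near L (-80,20) [-80.1  17.7]
near R(-80,-180) [ -77.6 -180.2]
right far(55,-180) [  55.3 -178. ]
bat fl [-14.8 -65.7]
rl [ -13.3 -123.9]
rr [ -49.5 -126.6]
fr [-52.8 -66.1]
rail in L [35.7  6.6]
rail in R [  37.  -174.1]
rail top in [ 36.6 -84.1]
tip TCP test [-41.9 -96.1]
post [-29.8  13.9]
railtop farL [ 46.4 -84.2]
[210, 212, 209, 199, 199, 215, 222, 222, 221, 221, 222, 220, 221, 222, 220, 204, 182, 179, 184, 184, 185, 183, 182, 184, 184, 184, 185, 181, 166, 131, 124, 166, 205, 221, 223, 222, 221, 221, 222, 221, 222] [214, 214, 213, 212, 203, 200, 215, 222, 221, 221, 222, 222, 221, 222, 222, 220, 205, 181, 179, 181, 183, 181, 184, 182, 184, 184, 185, 184, 181, 159, 124, 118, 146, 167, 189, 214, 221, 221, 221, 221, 222]
[222, 221, 222, 222, 222, 222, 221, 221, 223, 223, 221, 190, 117, 41, 9, 14, 25, 34, 42, 47, 49, 51, 49, 48, 49, 46, 46, 47, 45, 45, 45, 45, 44, 45, 38, 34, 23, 24, 21, 22, 17, 18, 21, 21, 23, 20, 23, 22, 22, 22, 24, 19, 20, 21, 22, 19, 19, 27, 66, 113, 144, 152, 154, 154, 156, 154, 154, 154, 154, 150, 149, 153, 153, 155, 154, 152, 155, 150, 151, 153, 153, 148, 137, 136, 136, 137, 139, 136, 142, 163]
[178, 164, 155, 152, 154, 153, 147, 139, 137, 133, 115, 69, 22, 15, 18, 21, 22, 21, 20, 23, 22, 20, 19, 19, 17, 23, 22, 18, 19, 20, 21, 19, 22, 23, 22, 22, 20, 21, 20, 25, 23, 23, 23, 25, 30, 26, 27, 26, 29, 30, 34, 36, 38, 36, 38, 38, 37, 38, 41, 41, 43, 43, 42, 42, 45, 43, 62, 106, 140, 152, 152, 149, 129, 82, 46, 43, 45, 42, 45, 43, 43, 45, 44, 44, 43, 42, 34, 67, 146, 208, 226, 223, 221, 221, 222, 222, 222, 222, 221, 221]
```

```bash
echo "SP[:]=[.5327,-.038,.130]">>h.py; python3 - <<'E'
from h import *
where();goto(-.073,-.0955,.126)
s=np.load('w1.npz')
print([np.round(1e3*w2s(wray(uv,z,s)),1) for uv,z in [((277,183),.141),((352,181),.141),((354,226),.141),((279,230),.141),((300,115),.12),((188,253),.12),((411,250),.12)]])
E
```

```text
t 1.82 stand pos [-0.0502 -0.0947  0.2728] F stand [-0.78  0.37  0.65]
shift tool [-0.0227  0.001   0.1468] turn about z -0.0061 F [-0.82  0.27  0.65] t 1.8167
[array([-14.5, -65.7]), array([ -13.5, -123.9]), array([ -49.7, -126.3]), array([-52.5, -65.7]), array([ 35.8, -83.8]), array([-79.2,  18.2]), array([ -78.2, -179.7])]
```

Emit:
move_arm:
  moves:
    - [0, [-0.0114, 0.0005, 0.005], [0, 0, -0.006]]
    - [0, [-0.0114, 0.0005, 0.013], [0, 0, 0]]
    - [0, [0, 0, 0.027], [0, 0, 0]]
    - [0, [0, 0, 0.027], [0, 0, 0]]
    - [0, [0, 0, 0.027], [0, 0, 0]]
    - [0, [0, 0, 0.024], [0, 0, 0]]
    - [0, [0, 0, 0.015], [0, 0, 0]]
    - [0, [0, 0, 0.006], [0, 0, 0]]
    - [0, [0, 0, 0.002], [0, 0, 0]]
    - [0, [0, 0, 0], [0, 0, 0]]

```text
time: 2.65
eef_pos: [0.473, -0.1427, 0.1275]
tcp_rot: [0.998, 0.064, -0.0, -0.0]
contact_force: [-0.1, -0.1, 0.1]
opening: 0.001
finger_force: 0.0
```

```bash
python3 -c "
from h import *
where()"
```

```text
t 2.65 stand pos [-0.0728 -0.0961  0.1275] F stand [-0.14 -0.1   0.08]
```

Emit:
move_arm:
  moves:
    - [0, [0.003, 0, 0], [0, 0, 0]]
    - [0, [0.004, 0, 0], [0, 0, 0]]
    - [0, [0.005, 0, 0], [0, 0, 0]]
    - [0, [0.005, 0, 0], [0, 0, 0]]
    - [0, [0.005, 0, 0], [0, 0, 0]]
    - [0, [0.005, 0, 0], [0, 0, 0]]
    - [0, [0.005, 0, 0], [0, 0, 0]]
    - [0, [0.004, 0, 0], [0, 0, 0]]
    - [0, [0.003, 0, 0], [0, 0, 0]]
    - [0, [0.001, 0, 0], [0, 0, 0]]

```text
time: 3.48
eef_pos: [0.513, -0.1373, 0.1272]
tcp_rot: [0.998, 0.064, 0.0, -0.0]
contact_force: [-0.4, -0.3, 0.6]
opening: 0.002
finger_force: 0.7
```

```bash
python3 - <<'E'
from h import *
where()
s,im=snap('wrist','w2.png');np.savez('w2.npz',p=s['eef_pos'],q=s['tcp_rot'])
E
```

```text
t 3.48 stand pos [-0.0324 -0.0959  0.1272] F stand [-0.42 -0.28  0.62]
```

View pics/w2.png

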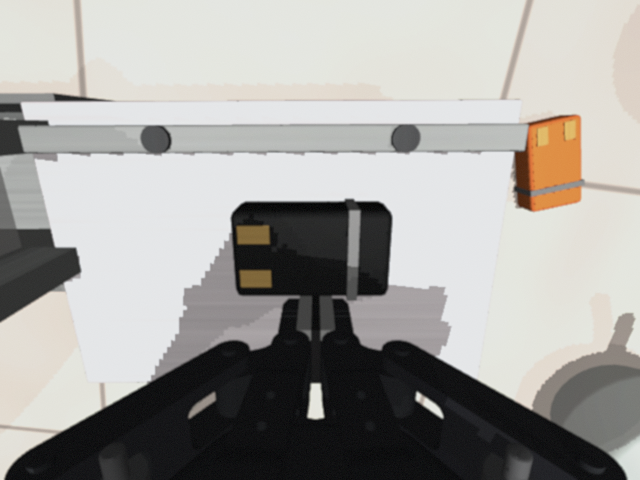

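The battery's far top edge is at v≈203, running from (238,203) to (388,203), and it is already nearly parallel to the rail. The rail's inner top edge is at v≈152.

```bash
python3 - <<'E'
from h import *
s=np.load('w2.npz')
print([np.round(1e3*w2s(wray(uv,z,s)),1) for uv,z in [((250,203),.140),((375,203),.140),((235,240),.139),((390,240),.139),((50,151),.136),((480,151),.136),((50,155),.12),((480,153),.12),((315,296),.140)]])
E
```

```text
[array([ 18. , -72.1]), array([  17.9, -118.8]), array([  3.1, -65.2]), array([   3. , -125.5]), array([36.7,  1.1]), array([  36.4, -157.3]), array([34.1, 13.2]), array([  34.6, -164.7]), array([-20.5, -96.3])]
```

Emit:
move_arm:
  moves:
    - [0, [0.002, 0, 0], [0, 0, 0]]
    - [0, [0.002, 0, 0], [0, 0, 0]]
    - [0, [0.002, 0, 0], [0, 0, 0]]
    - [0, [0.002, 0, 0], [0, 0, 0]]
    - [0, [0.0015, 0, 0], [0, 0, 0]]
    - [0, [0.001, 0, 0], [0, 0, 0]]
    - [0, [0.001, 0, 0], [0, 0, 0]]
    - [0, [0.0005, 0, 0], [0, 0, 0]]
    - [0, [0, 0, 0], [0, 0, 0]]
    - [0, [0, 0, 0], [0, 0, 0]]

```text
time: 4.37
eef_pos: [0.5246, -0.1359, 0.1274]
tcp_rot: [0.998, 0.064, 0.0, 0.0]
contact_force: [-0.3, 0.7, 0.7]
opening: 0.001
finger_force: 0.0
```

Emit:
move_arm:
  moves:
    - [0, [0.0002, 0, 0], [0, 0, 0]]
    - [0, [0.0002, 0, 0], [0, 0, 0]]
    - [0, [0.0002, 0, 0], [0, 0, 0]]
    - [0, [0.0002, 0, 0], [0, 0, 0]]
    - [0, [0.0002, 0, 0], [0, 0, 0]]
    - [0, [0.0002, 0, 0], [0, 0, 0]]
    - [0, [0.0002, 0, 0], [0, 0, 0]]
    - [0, [0.0001, 0, 0], [0, 0, 0]]
    - [0, [0, 0, 0], [0, 0, 0]]
    - [0, [0, 0, 0], [0, 0, 0]]

```text
time: 5.2
eef_pos: [0.526, -0.1357, 0.1274]
tcp_rot: [0.998, 0.064, 0.0, 0.0]
contact_force: [-1.0, -0.6, 0.6]
opening: -0.005
finger_force: 0.7
```

```bash
python3 -c "
from h import *
where()"
```

```text
t 5.2 stand pos [-0.0193 -0.096   0.1274] F stand [-1.06 -0.48  0.56]
```

Emit:
move_arm:
  moves:
    - [0, [0.0002, 0, 0], [0, 0, 0]]
    - [0, [0.0002, 0, 0], [0, 0, 0]]
    - [0, [0.0002, 0, 0], [0, 0, 0]]
    - [0, [0.0002, 0, 0], [0, 0, 0]]
    - [0, [0.0002, 0, 0], [0, 0, 0]]
    - [0, [0, 0, 0], [0, 0, 0]]
    - [0, [0, 0, 0], [0, 0, 0]]
    - [0, [0, 0, 0], [0, 0, 0]]
    - [0, [0, 0, 0], [0, 0, 0]]
    - [0, [0, 0, 0], [0, 0, 0]]

```text
time: 6.03
eef_pos: [0.527, -0.1356, 0.1273]
tcp_rot: [0.998, 0.064, 0.0, 0.0]
contact_force: [-0.6, 0.2, 0.7]
opening: 0.002
finger_force: 0.5
```

Emit:
move_arm:
  moves:
    - [0, [0.0001, 0, 0], [0, 0, 0]]
    - [0, [0.0001, 0, 0], [0, 0, 0]]
    - [0, [0.0001, 0, 0], [0, 0, 0]]
    - [0, [0.0001, 0, 0], [0, 0, 0]]
    - [0, [0.0001, 0, 0], [0, 0, 0]]
    - [0, [0.0001, 0, 0], [0, 0, 0]]
    - [0, [0.0001, 0, 0], [0, 0, 0]]
    - [0, [0.0001, 0, 0], [0, 0, 0]]
    - [0, [0, 0, 0], [0, 0, 0]]
    - [0, [0, 0, 0], [0, 0, 0]]

```text
time: 6.87
eef_pos: [0.5278, -0.1355, 0.1273]
tcp_rot: [0.998, 0.064, 0.0, -0.0]
contact_force: [-1.2, 0.3, 0.9]
opening: -0.001
finger_force: 0.5
```

Emit:
move_arm:
  moves:
    - [0, [0.0001, 0, 0], [0, 0, 0]]
    - [0, [0.0001, 0, 0], [0, 0, 0]]
    - [0, [0.0001, 0, 0], [0, 0, 0]]
    - [0, [0.0001, 0, 0], [0, 0, 0]]
    - [0, [0.0001, 0, 0], [0, 0, 0]]
    - [0, [0.0001, 0, 0], [0, 0, 0]]
    - [0, [0.0001, 0, 0], [0, 0, 0]]
    - [0, [0.0001, 0, 0], [0, 0, 0]]
    - [0, [0, 0, 0], [0, 0, 0]]
    - [0, [0, 0, 0], [0, 0, 0]]

```text
time: 7.7
eef_pos: [0.5286, -0.1354, 0.1273]
tcp_rot: [0.998, 0.064, 0.0, -0.0]
contact_force: [-0.7, -0.4, -0.4]
opening: 0.003
finger_force: 0.3
```

```bash
python3 -c "
from h import *
s,im=snap('wrist','w3.png');where()
print(im[120:215,280].mean(-1).astype(int).tolist());print(im[120:215,350].mean(-1).astype(int).tolist())
"
```

```text
t 7.75 stand pos [-0.0167 -0.096   0.1273] F stand [-0.34  0.27  0.24]
[225, 224, 225, 224, 225, 224, 224, 225, 224, 224, 225, 224, 225, 226, 223, 194, 122, 58, 50, 66, 111, 176, 228, 237, 236, 235, 234, 234, 235, 235, 234, 235, 235, 235, 235, 234, 234, 234, 235, 235, 234, 234, 233, 216, 158, 93, 64, 80, 123, 162, 182, 191, 193, 194, 195, 194, 192, 194, 191, 190, 191, 192, 190, 191, 194, 194, 196, 194, 194, 194, 190, 189, 177, 171, 199, 229, 235, 236, 237, 235, 213, 133, 50, 9, 7, 14, 10, 13, 10, 10, 16, 17, 26, 28, 29]
[223, 223, 221, 222, 221, 224, 222, 223, 222, 223, 222, 222, 223, 222, 212, 166, 101, 53, 53, 83, 142, 200, 231, 236, 236, 235, 234, 235, 235, 235, 234, 235, 235, 234, 236, 233, 234, 234, 235, 235, 235, 234, 233, 211, 142, 77, 64, 91, 132, 167, 184, 192, 191, 192, 192, 192, 191, 192, 191, 191, 190, 190, 190, 191, 191, 193, 192, 193, 194, 192, 192, 186, 173, 173, 208, 232, 236, 230, 181, 107, 53, 50, 52, 53, 54, 52, 52, 52, 54, 74, 114, 148, 156, 157, 155]
```

Emit:
move_arm:
  moves:
    - [0, [0.0003, 0, 0], [0, 0, 0]]
    - [0, [0.0003, 0, 0], [0, 0, 0]]
    - [0, [0.0003, 0, 0], [0, 0, 0]]
    - [0, [0.0003, 0, 0], [0, 0, 0]]
    - [0, [0.0002, 0, 0], [0, 0, 0]]
    - [0, [0.0002, 0, 0], [0, 0, 0]]
    - [0, [0.0001, 0, 0], [0, 0, 0]]
    - [0, [0.0001, 0, 0], [0, 0, 0]]
    - [0, [0, 0, 0], [0, 0, 0]]
    - [0, [0, 0, 0], [0, 0, 0]]

```text
time: 8.58
eef_pos: [0.5304, -0.1351, 0.1273]
tcp_rot: [0.998, 0.064, 0.0, 0.0]
contact_force: [-0.3, 0.7, -0.4]
opening: -0.003
finger_force: 0.2
```

Emit:
move_arm:
  moves:
    - [0, [0.0001, 0, 0], [0, 0, 0]]
    - [0, [0.0001, 0, 0], [0, 0, 0]]
    - [0, [0.0001, 0, 0], [0, 0, 0]]
    - [0, [0.0001, 0, 0], [0, 0, 0]]
    - [0, [0.0001, 0, 0], [0, 0, 0]]
    - [0, [0, 0, 0], [0, 0, 0]]
    - [0, [0, 0, 0], [0, 0, 0]]
    - [0, [0, 0, 0], [0, 0, 0]]
    - [0, [0, 0, 0], [0, 0, 0]]
    - [0, [0, 0, 0], [0, 0, 0]]

```text
time: 9.42
eef_pos: [0.5309, -0.1351, 0.1273]
tcp_rot: [0.998, 0.064, 0.0, 0.0]
contact_force: [-1.0, -0.2, -0.6]
opening: -0.001
finger_force: 0.2
```

Emit:
move_arm:
  moves:
    - [0, [0.0001, 0, 0], [0, 0, 0]]
    - [0, [0.0001, 0, 0], [0, 0, 0]]
    - [0, [0.0001, 0, 0], [0, 0, 0]]
    - [0, [0.0001, 0, 0], [0, 0, 0]]
    - [0, [0.0001, 0, 0], [0, 0, 0]]
    - [0, [0.0001, 0, 0], [0, 0, 0]]
    - [0, [0, 0, 0], [0, 0, 0]]
    - [0, [0, 0, 0], [0, 0, 0]]
    - [0, [0, 0, 0], [0, 0, 0]]
    - [0, [0, 0, 0], [0, 0, 0]]

```text
time: 10.25
eef_pos: [0.5314, -0.135, 0.1273]
tcp_rot: [0.998, 0.064, 0.0, -0.0]
contact_force: [0.2, -0.1, 0.3]
opening: -0.002
finger_force: 0.2
```

Emit:
move_arm:
  moves:
    - [0, [0.0001, 0, 0], [0, 0, 0]]
    - [0, [0.0001, 0, 0], [0, 0, 0]]
    - [0, [0.0001, 0, 0], [0, 0, 0]]
    - [0, [0.0001, 0, 0], [0, 0, 0]]
    - [0, [0.0001, 0, 0], [0, 0, 0]]
    - [0, [0, 0, 0], [0, 0, 0]]
    - [0, [0, 0, 0], [0, 0, 0]]
    - [0, [0, 0, 0], [0, 0, 0]]
    - [0, [0, 0, 0], [0, 0, 0]]
    - [0, [0, 0, 0], [0, 0, 0]]

```text
time: 11.08
eef_pos: [0.5319, -0.135, 0.1273]
tcp_rot: [0.998, 0.064, 0.0, 0.0]
contact_force: [-1.5, 0.7, -1.0]
opening: -0.004
finger_force: 0.2
```

Emit:
move_arm:
  moves:
    - [0, [0.0001, 0, 0], [0, 0, 0]]
    - [0, [0.0001, 0, 0], [0, 0, 0]]
    - [0, [0.0001, 0, 0], [0, 0, 0]]
    - [0, [0.0001, 0, 0], [0, 0, 0]]
    - [0, [0.0001, 0, 0], [0, 0, 0]]
    - [0, [0, 0, 0], [0, 0, 0]]
    - [0, [0, 0, 0], [0, 0, 0]]
    - [0, [0, 0, 0], [0, 0, 0]]
    - [0, [0, 0, 0], [0, 0, 0]]
    - [0, [0, 0, 0], [0, 0, 0]]

```text
time: 11.92
eef_pos: [0.5324, -0.1349, 0.1273]
tcp_rot: [0.998, 0.064, 0.0, 0.0]
contact_force: [-0.5, -0.6, 0.1]
opening: 0.002
finger_force: 0.2
```

```bash
python3 -c "
from h import *
s,im=snap('wrist','w4.png');where()
print(im[180:215,280].mean(-1).astype(int).tolist());print(im[180:215,370].mean(-1).astype(int).tolist())
"
```

```text
t 11.97 stand pos [-0.0128 -0.096   0.1274] F stand [-0.5   0.48 -1.38]
[178, 192, 195, 194, 196, 196, 197, 194, 196, 195, 193, 194, 193, 194, 196, 197, 197, 197, 196, 194, 195, 192, 172, 125, 68, 20, 14, 9, 10, 13, 8, 20, 26, 29, 29]
[186, 193, 196, 196, 195, 196, 194, 193, 194, 193, 192, 193, 191, 193, 192, 194, 193, 195, 194, 195, 194, 189, 175, 141, 80, 23, 11, 14, 10, 11, 15, 21, 26, 31, 36]
```

Emit:
move_arm:
  moves:
    - [0, [0.0001, 0, 0], [0, 0, 0]]
    - [0, [0.0001, 0, 0], [0, 0, 0]]
    - [0, [0.0001, 0, 0], [0, 0, 0]]
    - [0, [0.0001, 0, 0], [0, 0, 0]]
    - [0, [0, 0, 0], [0, 0, 0]]
    - [0, [0, 0, 0], [0, 0, 0]]
    - [0, [0, 0, 0], [0, 0, 0]]
    - [0, [0, 0, 0], [0, 0, 0]]
    - [0, [0, 0, 0], [0, 0, 0]]
    - [0, [0, 0, 0], [0, 0, 0]]

```text
time: 12.8
eef_pos: [0.5328, -0.1348, 0.1273]
tcp_rot: [0.998, 0.064, 0.0, -0.0]
contact_force: [-0.4, -0.9, 0.4]
opening: 0.001
finger_force: 0.2
```

```bash
python3 -c "
from h import *
where()"
```

```text
t 12.8 stand pos [-0.0124 -0.096   0.1273] F stand [-0.5  -0.81  0.37]
```

Emit:
move_arm:
  moves:
    - [0, [0.0001, 0, 0], [0, 0, 0]]
    - [0, [0.0001, 0, 0], [0, 0, 0]]
    - [0, [0.0001, 0, 0], [0, 0, 0]]
    - [0, [0.0001, 0, 0], [0, 0, 0]]
    - [0, [0, 0, 0], [0, 0, 0]]
    - [0, [0, 0, 0], [0, 0, 0]]
    - [0, [0, 0, 0], [0, 0, 0]]
    - [0, [0, 0, 0], [0, 0, 0]]
    - [0, [0, 0, 0], [0, 0, 0]]
    - [0, [0, 0, 0], [0, 0, 0]]

```text
time: 13.63
eef_pos: [0.5332, -0.1348, 0.1273]
tcp_rot: [0.998, 0.064, 0.0, 0.0]
contact_force: [0.4, -0.0, 0.1]
opening: 0.0
finger_force: 0.2
```

Emit:
move_arm:
  moves:
    - [0, [0.0001, 0, 0], [0, 0, 0]]
    - [0, [0.0001, 0, 0], [0, 0, 0]]
    - [0, [0.0001, 0, 0], [0, 0, 0]]
    - [0, [0.0001, 0, 0], [0, 0, 0]]
    - [0, [0.0001, 0, 0], [0, 0, 0]]
    - [0, [0, 0, 0], [0, 0, 0]]
    - [0, [0, 0, 0], [0, 0, 0]]
    - [0, [0, 0, 0], [0, 0, 0]]
    - [0, [0, 0, 0], [0, 0, 0]]
    - [0, [0, 0, 0], [0, 0, 0]]

```text
time: 14.47
eef_pos: [0.5336, -0.1347, 0.1273]
tcp_rot: [0.998, 0.064, -0.0, 0.0]
contact_force: [-1.1, -0.9, 0.3]
opening: -0.001
finger_force: 0.6
```

Emit:
move_arm:
  moves:
    - [0, [0.0001, 0, 0], [0, 0, 0]]
    - [0, [0.0001, 0, 0], [0, 0, 0]]
    - [0, [0.0001, 0, 0], [0, 0, 0]]
    - [0, [0.0001, 0, 0], [0, 0, 0]]
    - [0, [0, 0, 0], [0, 0, 0]]
    - [0, [0, 0, 0], [0, 0, 0]]
    - [0, [0, 0, 0], [0, 0, 0]]
    - [0, [0, 0, 0], [0, 0, 0]]
    - [0, [0, 0, 0], [0, 0, 0]]
    - [0, [0, 0, 0], [0, 0, 0]]

```text
time: 15.3
eef_pos: [0.5338, -0.1348, 0.1273]
tcp_rot: [0.998, 0.064, -0.001, 0.0]
contact_force: [-4.7, -2.4, 1.4]
opening: -0.0
finger_force: 2.5
```

Emit:
move_arm:
  moves:
    - [0, [0.0001, 0, 0], [0, 0, 0]]
    - [0, [0.0001, 0, 0], [0, 0, 0]]
    - [0, [0, 0, 0], [0, 0, 0]]
    - [0, [0, 0, 0], [0, 0, 0]]
    - [0, [0, 0, 0], [0, 0, 0]]
    - [0, [0, 0, 0], [0, 0, 0]]
    - [0, [0, 0, 0], [0, 0, 0]]
    - [0, [0, 0, 0], [0, 0, 0]]
    - [0, [0, 0, 0], [0, 0, 0]]
    - [0, [0, 0, 0], [0, 0, 0]]

```text
time: 16.13
eef_pos: [0.5337, -0.1348, 0.1273]
tcp_rot: [0.998, 0.064, -0.001, 0.0]
contact_force: [-5.0, -1.4, 2.5]
opening: 0.003
finger_force: 2.9
```

```bash
python3 -c "
from h import *
where()
s,im=snap('wrist','w5.png');np.savez('w5.npz',p=s['eef_pos'],q=s['tcp_rot'])"
```

```text
t 16.13 stand pos [-0.0115 -0.0961  0.1273] F stand [-5.11 -0.7   2.5 ]
```

View pics/w5.png

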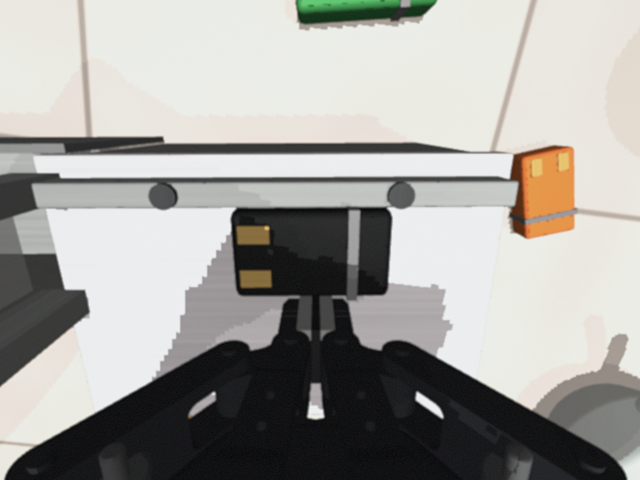

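The battery lies flush against the rail: its far edge meets the rail at v≈208, and its corners run from u=232 to 391. It has been held at about 5 N for over 0.8 s. Now I'll back off and go round behind it.

Emit:
move_arm:
  moves:
    - [0, [-0.001, 0, 0], [0, 0, 0]]
    - [0, [-0.004, 0, 0], [0, 0, 0]]
    - [0, [-0.01, 0, 0], [0, 0, 0]]
    - [0, [-0.005, 0.005, 0], [0, 0, 0]]
    - [0, [0, 0.015, 0], [0, 0, 0]]
    - [0, [0, 0.018, 0], [0, 0, 0]]
    - [0, [0, 0.014, 0], [0, 0, 0]]
    - [0, [0, 0.006, 0], [0, 0, 0]]
    - [0, [0, 0, 0], [0, 0, 0]]
    - [0, [0, 0, 0], [0, 0, 0]]

```text
time: 17.02
eef_pos: [0.5218, -0.1952, 0.1272]
tcp_rot: [0.998, 0.063, -0.0, -0.0]
contact_force: [0.2, 0.1, -0.7]
opening: 0.003
finger_force: 0.0
```

Emit:
move_arm:
  moves:
    - [0, [0.004, 0, 0], [0, 0, 0]]
    - [0, [0.01, 0, 0], [0, 0, 0]]
    - [0, [0.014, 0, 0], [0, 0, 0]]
    - [0, [0.01, 0, 0], [0, 0, 0]]
    - [0, [0.006, 0, 0], [0, 0, 0]]
    - [0, [0.002, 0, 0], [0, 0, 0]]
    - [0, [0, 0, 0], [0, 0, 0]]
    - [0, [0, 0, 0], [0, 0, 0]]
    - [0, [0, 0, 0], [0, 0, 0]]
    - [0, [0, 0, 0], [0, 0, 0]]

```text
time: 17.85
eef_pos: [0.5671, -0.1889, 0.1272]
tcp_rot: [0.998, 0.064, -0.0, -0.0]
contact_force: [-0.4, -0.4, -0.2]
opening: -0.0
finger_force: 0.0
```

```bash
python3 -c "
from h import *
where()
s,im=snap('wrist','w6.png')"
```

```text
t 17.85 stand pos [ 0.0145 -0.154   0.1272] F stand [-0.44 -0.34 -0.22]
```

View pics/w6.png

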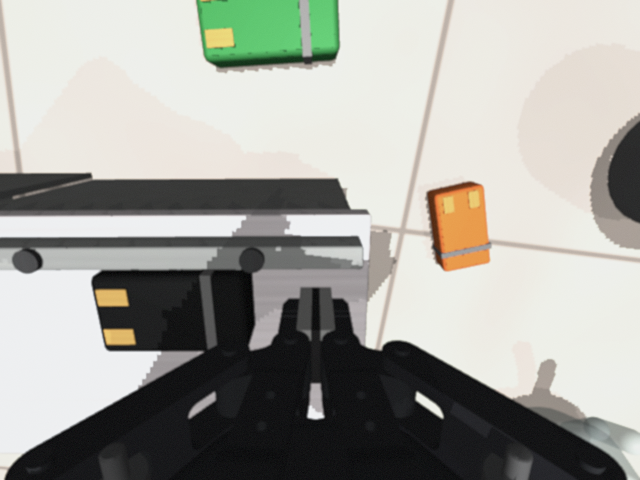

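The battery is still flush along the rail (u 95 to 252, v 271 to 350), and the fingers are behind it in line.

Emit:
move_arm:
  moves:
    - [0, [0, -0.003, 0], [0, 0, 0]]
    - [0, [0, -0.004, 0], [0, 0, 0]]
    - [0, [0, -0.004, 0], [0, 0, 0]]
    - [0, [0, -0.003, 0], [0, 0, 0]]
    - [0, [0, -0.003, 0], [0, 0, 0]]
    - [0, [0, -0.003, 0], [0, 0, 0]]
    - [0, [0, -0.003, 0], [0, 0, 0]]
    - [0, [0, -0.003, 0], [0, 0, 0]]
    - [0, [0, -0.003, 0], [0, 0, 0]]
    - [0, [0, -0.003, 0], [0, 0, 0]]

```text
time: 18.73
eef_pos: [0.5633, -0.157, 0.1273]
tcp_rot: [0.998, 0.064, -0.0, 0.0]
contact_force: [-0.9, -1.3, 0.1]
opening: 0.001
finger_force: 0.7
```

Emit:
move_arm:
  moves:
    - [0, [0, -0.003, 0], [0, 0, 0]]
    - [0, [0, -0.003, 0], [0, 0, 0]]
    - [0, [0, -0.003, 0], [0, 0, 0]]
    - [0, [0, -0.003, 0], [0, 0, 0]]
    - [0, [0, -0.003, 0], [0, 0, 0]]
    - [0, [0, -0.003, 0], [0, 0, 0]]
    - [0, [0, -0.003, 0], [0, 0, 0]]
    - [0, [0, -0.003, 0], [0, 0, 0]]
    - [0, [0, -0.003, 0], [0, 0, 0]]
    - [0, [0, -0.003, 0], [0, 0, 0]]

```text
time: 19.57
eef_pos: [0.5595, -0.1271, 0.1273]
tcp_rot: [0.998, 0.064, -0.0, 0.0]
contact_force: [-1.1, -3.1, 0.0]
opening: 0.002
finger_force: 1.0
```

```bash
python3 -c "
from h import *
where()
s,im=snap('wrist','w7.png');np.savez('w7.npz',p=s['eef_pos'],q=s['tcp_rot'])"
```

```text
t 19.57 stand pos [ 0.015  -0.0918  0.1273] F stand [-1.48 -2.95  0.03]
```

View pics/w7.png

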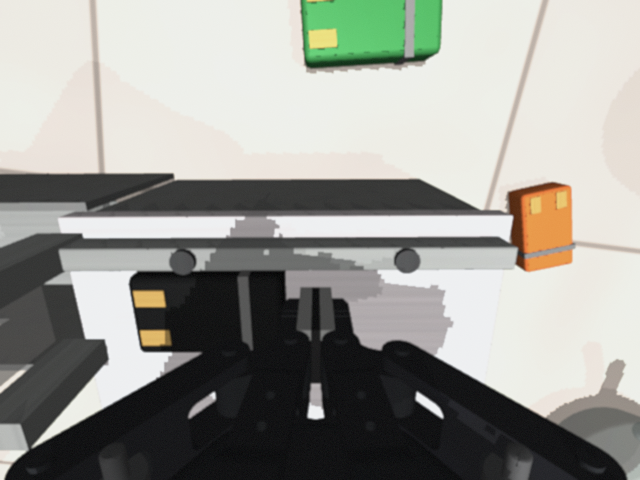

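The battery is still flush (u 131 to 285), with the doorway ahead on the left. The force is about 3 N. I'll continue.

Emit:
move_arm:
  moves:
    - [0, [0, -0.002, 0], [0, 0, 0]]
    - [0, [0, -0.002, 0], [0, 0, 0]]
    - [0, [0, -0.002, 0], [0, 0, 0]]
    - [0, [0, -0.002, 0], [0, 0, 0]]
    - [0, [0, -0.002, 0], [0, 0, 0]]
    - [0, [0, -0.002, 0], [0, 0, 0]]
    - [0, [0, -0.002, 0], [0, 0, 0]]
    - [0, [0, -0.002, 0], [0, 0, 0]]
    - [0, [0, -0.002, 0], [0, 0, 0]]
    - [0, [0, -0.002, 0], [0, 0, 0]]

```text
time: 20.45
eef_pos: [0.5571, -0.1073, 0.1273]
tcp_rot: [0.998, 0.064, 0.0, -0.0]
contact_force: [0.2, -0.1, -0.5]
opening: -0.003
finger_force: 0.3
```

Emit:
move_arm:
  moves:
    - [0, [0, -0.001, 0], [0, 0, 0]]
    - [0, [0, -0.001, 0], [0, 0, 0]]
    - [0, [0, -0.001, 0], [0, 0, 0]]
    - [0, [0, -0.001, 0], [0, 0, 0]]
    - [0, [0, -0.001, 0], [0, 0, 0]]
    - [0, [0, -0.001, 0], [0, 0, 0]]
    - [0, [0, -0.001, 0], [0, 0, 0]]
    - [0, [0, 0, 0], [0, 0, 0]]
    - [0, [0, 0, 0], [0, 0, 0]]
    - [0, [0, 0, 0], [0, 0, 0]]

```text
time: 21.28
eef_pos: [0.5561, -0.1004, 0.1273]
tcp_rot: [0.998, 0.064, 0.0, -0.0]
contact_force: [0.6, 0.6, 0.0]
opening: 0.001
finger_force: 0.0
```

```bash
python3 -c "
from h import *
where()
s,im=snap('wrist','w8.png');np.savez('w8.npz',p=s['eef_pos'],q=s['tcp_rot'])"
```

```text
t 21.28 stand pos [ 0.0151 -0.065   0.1273] F stand [0.66 0.55 0.03]
```

View pics/w8.png

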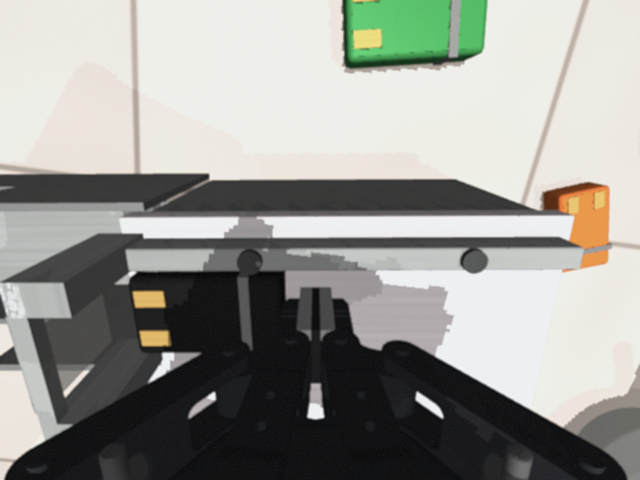

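The battery's front (131,272 to 138,350) is entering the doorway, still flush and with no contact on the posts. I'll continue with force checks.

Emit:
move_arm:
  moves:
    - [0, [0, -0.0007, 0], [0, 0, 0]]
    - [0, [0, -0.0007, 0], [0, 0, 0]]
    - [0, [0, -0.0007, 0], [0, 0, 0]]
    - [0, [0, -0.0007, 0], [0, 0, 0]]
    - [0, [0, -0.0007, 0], [0, 0, 0]]
    - [0, [0, -0.0007, 0], [0, 0, 0]]
    - [0, [0, -0.0007, 0], [0, 0, 0]]
    - [0, [0, -0.0007, 0], [0, 0, 0]]
    - [0, [0, -0.0007, 0], [0, 0, 0]]
    - [0, [0, -0.0007, 0], [0, 0, 0]]

```text
time: 22.17
eef_pos: [0.5553, -0.0935, 0.1273]
tcp_rot: [0.998, 0.064, -0.0, -0.0]
contact_force: [0.0, -0.7, -0.5]
opening: -0.001
finger_force: 0.3
```

Emit:
move_arm:
  moves:
    - [0, [0, -0.001, 0], [0, 0, 0]]
    - [0, [0, -0.001, 0], [0, 0, 0]]
    - [0, [0, -0.001, 0], [0, 0, 0]]
    - [0, [0, -0.001, 0], [0, 0, 0]]
    - [0, [0, -0.001, 0], [0, 0, 0]]
    - [0, [0, -0.001, 0], [0, 0, 0]]
    - [0, [0, -0.001, 0], [0, 0, 0]]
    - [0, [0, -0.001, 0], [0, 0, 0]]
    - [0, [0, -0.001, 0], [0, 0, 0]]
    - [0, [0, -0.001, 0], [0, 0, 0]]

```text
time: 23.0
eef_pos: [0.554, -0.0836, 0.1273]
tcp_rot: [0.998, 0.064, 0.0, -0.0]
contact_force: [-0.7, 0.1, 0.7]
opening: -0.003
finger_force: 0.3
```

Emit:
move_arm:
  moves:
    - [0, [0, -0.001, 0], [0, 0, 0]]
    - [0, [0, -0.001, 0], [0, 0, 0]]
    - [0, [0, -0.001, 0], [0, 0, 0]]
    - [0, [0, -0.001, 0], [0, 0, 0]]
    - [0, [0, -0.001, 0], [0, 0, 0]]
    - [0, [0, -0.001, 0], [0, 0, 0]]
    - [0, [0, -0.001, 0], [0, 0, 0]]
    - [0, [0, -0.001, 0], [0, 0, 0]]
    - [0, [0, -0.001, 0], [0, 0, 0]]
    - [0, [0, -0.001, 0], [0, 0, 0]]

```text
time: 23.83
eef_pos: [0.5527, -0.0737, 0.1273]
tcp_rot: [0.998, 0.064, -0.0, -0.0]
contact_force: [0.7, -1.4, 0.3]
opening: -0.005
finger_force: 0.8
```

Emit:
move_arm:
  moves:
    - [0, [0, -0.001, 0], [0, 0, 0]]
    - [0, [0, -0.001, 0], [0, 0, 0]]
    - [0, [0, -0.001, 0], [0, 0, 0]]
    - [0, [0, -0.001, 0], [0, 0, 0]]
    - [0, [0, -0.001, 0], [0, 0, 0]]
    - [0, [0, -0.001, 0], [0, 0, 0]]
    - [0, [0, -0.001, 0], [0, 0, 0]]
    - [0, [0, -0.001, 0], [0, 0, 0]]
    - [0, [0, -0.001, 0], [0, 0, 0]]
    - [0, [0, -0.001, 0], [0, 0, 0]]

```text
time: 24.67
eef_pos: [0.5514, -0.064, 0.1274]
tcp_rot: [0.998, 0.064, -0.0, 0.0]
contact_force: [-0.4, -2.7, 0.4]
opening: 0.003
finger_force: 1.5
```

Emit:
move_arm:
  moves:
    - [0, [0, -0.001, 0], [0, 0, 0]]
    - [0, [0, -0.001, 0], [0, 0, 0]]
    - [0, [0, -0.001, 0], [0, 0, 0]]
    - [0, [0, -0.001, 0], [0, 0, 0]]
    - [0, [0, -0.001, 0], [0, 0, 0]]
    - [0, [0, -0.001, 0], [0, 0, 0]]
    - [0, [0, -0.001, 0], [0, 0, 0]]
    - [0, [0, -0.001, 0], [0, 0, 0]]
    - [0, [0, -0.001, 0], [0, 0, 0]]
    - [0, [0, -0.001, 0], [0, 0, 0]]

```text
time: 25.5
eef_pos: [0.5503, -0.0548, 0.1279]
tcp_rot: [0.998, 0.064, -0.0, 0.001]
contact_force: [-1.7, -7.1, 3.3]
opening: -0.003
finger_force: 3.2
```

```bash
python3 -c "
from h import *
where()
s,im=snap('wrist','w9.png');_,b=snap('scene','s9.png')
cv2.imwrite('pics/c9.png',np.hstack([cv2.resize(im,(400,300)),cv2.resize(b[200:320,200:360],(400,300))])[:,:,::-1])"
```

```text
t 25.5 stand pos [ 0.0153 -0.0189  0.1279] F stand [-2.56 -6.79  3.26]
```

View pics/c9.png

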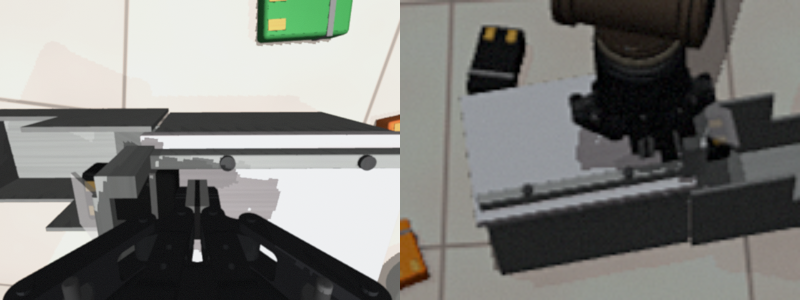

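The battery is through the flap and starting to tip, with the force at 7 N. I'll go on in small steps.

Emit:
move_arm:
  moves:
    - [0, [0, -0.0005, 0], [0, 0, 0]]
    - [0, [0, -0.0005, 0], [0, 0, 0]]
    - [0, [0, -0.0005, 0], [0, 0, 0]]
    - [0, [0, -0.0005, 0], [0, 0, 0]]
    - [0, [0, -0.0005, 0], [0, 0, 0]]
    - [0, [0, 0, 0], [0, 0, 0]]
    - [0, [0, 0, 0], [0, 0, 0]]
    - [0, [0, 0, 0], [0, 0, 0]]
    - [0, [0, 0, 0], [0, 0, 0]]
    - [0, [0, 0, 0], [0, 0, 0]]

```text
time: 26.43
eef_pos: [0.55, -0.0528, 0.1283]
tcp_rot: [0.998, 0.064, 0.0, 0.001]
contact_force: [-2.5, -6.5, 4.1]
opening: -0.004
finger_force: 3.5
```

Emit:
move_arm:
  moves:
    - [0, [0, -0.0005, 0], [0, 0, 0]]
    - [0, [0, -0.0005, 0], [0, 0, 0]]
    - [0, [0, -0.0005, 0], [0, 0, 0]]
    - [0, [0, -0.0005, 0], [0, 0, 0]]
    - [0, [0, -0.0005, 0], [0, 0, 0]]
    - [0, [0, -0.0005, 0], [0, 0, 0]]
    - [0, [0, 0, 0], [0, 0, 0]]
    - [0, [0, 0, 0], [0, 0, 0]]
    - [0, [0, 0, 0], [0, 0, 0]]
    - [0, [0, 0, 0], [0, 0, 0]]

```text
time: 27.27
eef_pos: [0.5497, -0.0503, 0.1287]
tcp_rot: [0.998, 0.064, -0.0, 0.002]
contact_force: [-3.7, -8.7, 5.6]
opening: 0.001
finger_force: 4.3
```

```bash
python3 -c "
from h import *
where()
s,im=snap('wrist','w10.png');_,b=snap('scene','s10.png')
cv2.imwrite('pics/c10.png',np.hstack([cv2.resize(im[200:440,0:320],(400,300)),cv2.resize(b[220:310,270:390],(400,300))])[:,:,::-1])"
```

```text
t 27.27 stand pos [ 0.0153 -0.0144  0.1287] F stand [-4.78 -8.14  5.56]
```

View pics/c10.png

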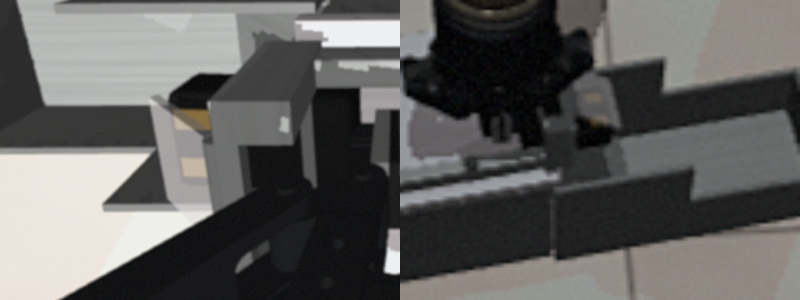

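```bash
python3 -c "
from h import *
where()
s=get_state();F=s['contact_force'];M=s['wrist_torque'];R=Ro.from_euler('z',-SP[2])
F=R.apply(F);M=R.apply(M);print('F',F,'M',M,'ee',s['finger_force'],s['qpos'])
r0=np.cross(F,M)/F.dot(F);print('pitch',F.dot(M)/np.linalg.norm(F))
for k in np.arange(-.3,.31,.05):print(np.round((r0+k*F/np.linalg.norm(F))*1e3))
"
```

```text
t 27.37 stand pos [ 0.0152 -0.0144  0.1287] F stand [-4.99 -7.44  6.05]
F [-4.9920103  -7.43732101  6.05420421] M [-1.19294776  0.77721132  0.12122803] ee 4.2680346965789795 [-0.2733639   0.12588803  1.96379982 -0.00441989  1.05067698  1.17088367]
pitch 0.08405692844226943
[  91.  150. -277.]
[  67.  115. -249.]
[  44.   81. -221.]
[  21.   47. -193.]
[  -2.   12. -165.]
[ -25.  -22. -137.]
[ -48.  -57. -109.]
[-71. -91. -81.]
[ -94. -125.  -53.]
[-117. -160.  -25.]
[-140. -194.    3.]
[-163. -229.   31.]
[-186. -263.   59.]
```

Emit:
move_arm:
  moves:
    - [0, [0, 0.0005, 0], [0, 0, 0]]
    - [0, [0, 0.0005, 0], [0, 0, 0]]
    - [0, [0, 0.0005, 0], [0, 0, 0]]
    - [0, [0, 0.0005, 0], [0, 0, 0]]
    - [0, [0, 0.0005, 0], [0, 0, 0]]
    - [0, [0, 0.0005, 0], [0, 0, 0]]
    - [0, [0, 0, 0], [0, 0, 0]]
    - [0, [0, 0, 0], [0, 0, 0]]
    - [0, [0, 0, 0], [0, 0, 0]]
    - [0, [0, 0, 0], [0, 0, 0]]

```text
time: 28.2
eef_pos: [0.5494, -0.0509, 0.1268]
tcp_rot: [0.998, 0.064, -0.001, -0.001]
contact_force: [-0.0, -0.4, 0.8]
opening: -0.002
finger_force: 0.0
```

```bash
python3 -c "
from h import *
where()
s,im=snap('wrist','w11.png')
print('M',Ro.from_euler('z',-SP[2]).apply(s['wrist_torque']),s['finger_force'])
a=np.load('w8.npz')
print([np.round(1e3*w2s(wray(uv,.141,a)),1) for uv in [(131,275),(285,275),(200,350)]])
def con(f):
    i=cv2.imread('pics/'+f)[250:400,60:240];h=cv2.cvtColor(i,cv2.COLOR_BGR2HSV);m=cv2.inRange(h,(12,90,60),(32,255,255))
    n,_,st,c=cv2.connectedComponentsWithStats(m);print(f,[(st[k,4],(c[k]+[60,250]).round(1).tolist()) for k in range(1,n) if st[k,4]>25])
for f in ('w7.png','w8.png','w9.png','w10.png','w11.png'):con(f)
"
```

```text
t 28.2 stand pos [ 0.0149 -0.015   0.1268] F stand [-0.1  -0.38  0.75]
M [ 0.03309263 -0.04366702 -0.04675788] 0.0
[array([36.8,  7.4]), array([ 36.7, -53.5]), array([  2.2, -16.4])]
w7.png [(np.int32(595), [149.0, 298.4]), (np.int32(541), [154.7, 337.4])]
w8.png [(np.int32(618), [148.5, 299.0]), (np.int32(541), [154.7, 337.8])]
w9.png [(np.int32(99), [146.1, 293.4])]
w10.png [(np.int32(216), [158.9, 292.7])]
w11.png [(np.int32(201), [154.1, 293.8])]
```

Emit:
move_arm:
  moves:
    - [0, [0, 0.001, 0], [0, 0, 0]]
    - [0, [0, 0.001, 0], [0, 0, 0]]
    - [0, [0, 0.001, 0], [0, 0, 0]]
    - [0, [0, 0.001, 0], [0, 0, 0]]
    - [0, [0, 0, -0.002], [0, 0, 0]]
    - [0, [0, 0, -0.002], [0, 0, 0]]
    - [0, [0, 0, -0.002], [0, 0, 0]]
    - [0, [0, 0, 0], [0, 0, 0]]
    - [0, [0, 0, 0], [0, 0, 0]]
    - [0, [0, 0, 0], [0, 0, 0]]

```text
time: 29.08
eef_pos: [0.5503, -0.0554, 0.1334]
tcp_rot: [0.998, 0.064, 0.0, 0.0]
contact_force: [0.1, 0.7, 0.2]
opening: -0.003
finger_force: 0.0
```

```bash
python3 -c "
from h import *
where()
s,im=snap('wrist','w12.png');_,b=snap('scene','s12.png')
def con(f,x0,x1,y0,y1):
    i=cv2.imread('pics/'+f)[y0:y1,x0:x1];h=cv2.cvtColor(i,cv2.COLOR_BGR2HSV);m=cv2.inRange(h,(10,70,50),(34,255,255))
    n,_,st,c=cv2.connectedComponentsWithStats(m);print(f,[(int(st[k,4]),(c[k]+[x0,y0]).round(1).tolist()) for k in range(1,n) if st[k,4]>3])
con('w11.png',60,240,230,400);con('w12.png',60,240,230,400)
for f in('s9.png','s10.png','s12.png'):con(f,300,400,225,300)
a,c=[cv2.imread('pics/'+f,0).astype(int) for f in('s10.png','s12.png')]
print('s10');print(a[244:268:1,316:350:2]);print('s12');print(c[244:268:1,316:350:2])
"
```

```text
t 29.08 stand pos [ 0.0152 -0.0195  0.1334] F stand [0.18 0.7  0.21]
w11.png [(229, [153.9, 294.0])]
w12.png [(179, [149.5, 287.3])]
s9.png [(4, [326.0, 256.2])]
s10.png [(4, [328.0, 256.2])]
s12.png []
s10
[[ 12   7   2  74  94  93  96  99  77  28  37  33  31  31  33  27  41]
 [ 11   3  17  93  98  96  94  96  99  29  32  34  36  32  31  33  41]
 [  0   8  48  88  92  91  89  90 101  30  30  32  33  32  34  30  65]
 [  4  32  60  67  87  81  88  86 100  42  34  34  35  31  32  32  64]
 [  5  56  59  56  87 102 102  94  95  41  31  32  33  32  34  31  45]
 [  5  58  60  61  83 107 107  98  98  64  34  31  29  30  30  34  35]
 [  5  52  56  58  86 102  98  91  92  73  31  37  33  34  31  32  31]
 [  1  54  63  57  88  86  87  85  92  79  28  31  31  33  32  32  29]
 [ 11  37  60  53  77  85  82  87  89  79  27  36  33  32  28  31  28]
 [  8  29  59  52  82  85  86  81  89  98  28  32  29  34  30  30  33]
 [ 29  40  63  50  61  87  96  94  84 101  30  30  33  27  36  33  29]
 [ 59  59  63  37  19  58  92 108  94 103  38  33  31  33  32  31  31]
 [ 61  62  62  35   0  15  74  83  94 100
[... 1820 characters left out ...]
103  77   5   7  17   6  10  50  43  30  28  35  25  25  19]
 [ 57  43  54  41   6  12   3   1   0  21  30  29  27  25  31  58  98]
 [ 40  41  39  35   2   8   1  11   6  29  25  30  60  70 105 106 113]
 [ 39  38  43  32   3   5   0   0   0  73  67 103 105 107 111 109 107]
 [ 38  35  44  35   2   0   7   0   0  78 100 113 109 107 105 104 106]
 [ 38  38  43  35   0   0   8  28  56  77 101 106 107 106 105 106 104]
 [ 39  36  41  34  14  38  48  47  78  71  85 106 105 105 105 102 104]
 [ 36  33  41  46  44  47  47  49  86  75  73 109 109 105 105 106 107]
 [ 33  39  38  43  53  46  46  46  81  80  82 106 106 108 109 107 109]
 [ 40  41  43  43  48  49  42  46  68  78  77 108 107 107 105 108 109]]
```

Emit:
move_arm:
  moves:
    - [0, [0, -0.001, 0], [0, 0, 0]]
    - [0, [0, -0.001, 0], [0, 0, 0]]
    - [0, [0, -0.001, 0], [0, 0, 0]]
    - [0, [0, -0.001, 0], [0, 0, 0]]
    - [0, [0, -0.0005, -0.0003], [0, 0, 0]]
    - [0, [0, -0.0005, -0.0003], [0, 0, 0]]
    - [0, [0, -0.0005, -0.0003], [0, 0, 0]]
    - [0, [0, -0.0005, -0.0003], [0, 0, 0]]
    - [0, [0, -0.0005, -0.0003], [0, 0, 0]]
    - [0, [0, 0, 0], [0, 0, 0]]

```text
time: 30.02
eef_pos: [0.5496, -0.049, 0.135]
tcp_rot: [0.998, 0.064, 0.0, 0.0]
contact_force: [1.0, 0.6, 0.9]
opening: -0.001
finger_force: 0.1
```

```bash
cat > st.py <<'E'
from h import *
where()
s,im=snap('scene','sx.png')
R=Ro.from_euler('z',-SP[2]);print('M',R.apply(s['wrist_torque']),s['finger_force'])
c=im.mean(-1).astype(int)
print(c[250:268,316:350:2])
E
python3 st.py
```

```text
t 30.02 stand pos [ 0.0153 -0.0131  0.135 ] F stand [1.09 0.5  0.86]
M [ 0.01514542 -0.0183225   0.00283283] 0.05193351942580193
[[ 16  51  59  57  85 100  96  92  95  64  29  32  35  32  33  28  28]
 [  2  52  59  59  88  83  85  86  93  79  35  31  32  36  34  28  32]
 [  9  39  60  57  81  81  82  83  87  82  31  33  37  31  29  31  35]
 [  6  28  60  52  82  84  84  84  86  86  26  30  29  32  30  32  31]
 [ 27  41  63  46  58  87  92  92  89  98  21  29  33  31  33  33  34]
 [ 57  60  60  39  22  64  90 105  94  97  38  33  34  31  34  33  37]
 [ 63  62  64  34   2  20  71  83  99  99  45  32  32  35  31  30  34]
 [ 62  60  60  57   0   0  37  34  58  85  56  31  34  31  32  31  26]
 [ 62  64  56  66   5   3   9   3  12  53  37  30  29  31  31  22  20]
 [ 53  46  38  45  15  10  18   5   4  25  25  33  27  26  31  59  97]
 [ 41  36  34  31   9  13   7   0   0  27  24  30  59  71 103 105 111]
 [ 37  36  37  36   3   0   4  10   0  68  70 103 106 105 114 110 106]
 [ 39  36  37  32   7   7   0   0   0  78 100 112 110 107 104 106 105]
 [ 39  43  34  32   0   0   3  21  57  74 102 106 107 106 106 104 106]
 [ 40  37  39  24  17  35  50  48  77  75  85 108 105 106 102 106 107]
 [ 40  38  39  43  46  48  49  52  81  78  74 103 105 104 107 106 107]
 [ 35  39  41  46  49  46  49  46  83  77  83 107 104 106 108 106 103]
 [ 36  34  39  43  48  48  50  45  71  80  78 111 107 106 109 106 108]]
```

Emit:
move_arm:
  moves:
    - [0, [0, -0.0005, 0], [0, 0, 0]]
    - [0, [0, -0.0005, 0], [0, 0, 0]]
    - [0, [0, -0.0005, 0], [0, 0, 0]]
    - [0, [0, -0.0005, 0], [0, 0, 0]]
    - [0, [0, -0.0005, 0], [0, 0, 0]]
    - [0, [0, -0.0005, 0], [0, 0, 0]]
    - [0, [0, -0.0005, 0], [0, 0, 0]]
    - [0, [0, -0.0005, 0], [0, 0, 0]]
    - [0, [0, 0, 0], [0, 0, 0]]
    - [0, [0, 0, 0], [0, 0, 0]]

```text
time: 30.9
eef_pos: [0.5494, -0.0466, 0.1362]
tcp_rot: [0.998, 0.064, 0.0, 0.002]
contact_force: [-2.7, -5.3, 6.1]
opening: 0.005
finger_force: 3.8
```

```bash
python3 st.py
```

```text
t 30.9 stand pos [ 0.0155 -0.0107  0.1362] F stand [-3.41 -4.89  6.06]
M [-0.88800401  0.57396732  0.10356314] 3.77268654294312
[[  7  54  59  62  82  93 100 103  92  40  32  32  33  32  32  32  28]
 [  1  52  59  56  85  86  87  87  87  49  28  33  29  37  32  32  35]
 [  2  39  61  60  77  83  80  81  85  64  31  31  39  31  32  31  26]
 [  0  27  61  52  77  80  80  84  83  69  35  32  28  30  34  33  33]
 [ 25  36  61  46  73  85  85  82  81  76  26  28  31  32  29  35  34]
 [ 57  56  60  40  37  56  94  98  94  80  26  31  32  25  35  31  33]
 [ 87  61  65  38   2  22  64  92 103  95  24  33  31  33  30  33  33]
 [ 70  60  65  47   0  12  48  59  78  98  34  33  32  27  30  35  29]
 [ 57  60  55  46   0   5  19  17  32  71  32  31  28  31  25  28  19]
 [ 52  41  39  31  17  12   7  10   6  30  27  33  23  25  31  58  95]
 [ 38  39  34  31  12  14  16   4   5  13  27  35  57  70 105 106 110]
 [ 33  34  40  31   6   7   0   5   0  58  69 103 104 105 112 108 107]
 [ 40  37  43  31   3   2  11   0   1  71 100 112 109 111 106 107 107]
 [ 39  37  39  24   4   0   4   0  19  74  99 106 106 104 105 105 104]
 [ 36  39  42  29   6  16  19  32  67  73  84 108 104 105 104 105 105]
 [ 41  39  38  39  47  46  46  49  81  74  74 103 107 105 107 108 106]
 [ 39  40  37  46  51  48  49  44  83  82  80 105 106 105 107 107 110]
 [ 37  35  41  40  46  48  46  44  81  77  76 117 108 107 105 104 107]]
```

Emit:
move_arm:
  moves:
    - [0, [0, 0, -0.0007], [0, 0, 0]]
    - [0, [0, 0, -0.0007], [0, 0, 0]]
    - [0, [0, 0, -0.0007], [0, 0, 0]]
    - [0, [0, 0, -0.0007], [0, 0, 0]]
    - [0, [0, -0.0003, -0.0007], [0, 0, 0]]
    - [0, [0, -0.0003, -0.0007], [0, 0, 0]]
    - [0, [0, -0.0003, -0.0007], [0, 0, 0]]
    - [0, [0, -0.0003, -0.0007], [0, 0, 0]]
    - [0, [0, -0.0003, 0], [0, 0, 0]]
    - [0, [0, 0, 0], [0, 0, 0]]

```text
time: 31.78
eef_pos: [0.5487, -0.0433, 0.1402]
tcp_rot: [0.998, 0.064, -0.0, -0.0]
contact_force: [0.7, -0.3, 0.3]
opening: -0.002
finger_force: 0.0
```

```bash
python3 st.py
```

```text
t 31.78 stand pos [ 0.0152 -0.0073  0.1402] F stand [ 0.63 -0.39  0.31]
M [ 0.01173714 -0.03733261 -0.00607952] 0.0
[[ 27  53  54  63  30  27  34  34  30  32  33  33  34  33  34  36  26]
 [ 31  52  59  60  22  28  35  35  32  32  26  35  29  28  34  32  36]
 [ 45  45  63  61  24  24  31  33  32  32  32  31  32  31  33  34  32]
 [ 48  45  62  53  31  30  35  37  34  35  35  31  32  33  33  35  31]
 [ 47  51  61  49  29  28  27  31  35  30  34  29  34  30  33  30  29]
 [ 61  59  62  59  27  30  33  32  30  34  31  34  32  35  35  29  35]
 [ 93  62  61  61  47  32  26  30  30  37  37  31  31  32  35  34  30]
 [ 74  60  62  61  49  42  30  28  29  29  34  33  30  34  34  31  27]
 [ 59  59  56  54  46  48  61  35  27  28  30  31  37  29  31  24  27]
 [ 61  44  39  46  48  45  78  72  33  31  32  25  14  28  34  58  96]
 [ 45  32  36  41  48  43  78  76  75  38  24  11  10  57 106 104 111]
 [ 38  42  41  45  51  47  81  75  78  15  13   8   8  49 116 109 108]
 [ 38  39  35  40  49  49  82  75  68   9  14  12  11  26 115 105 104]
 [ 42  38  38  46  48  48  72  78  75   2  16  10  13  10 100 105 107]
 [ 40  37  36  44  49  43  77  78  81   8  17   8  18   0  98 108 105]
 [ 42  38  38  41  48  42  78  80  83  21  12  11  14  12  58 110 108]
 [ 38  38  39  41  49  46  77  76  83  34  17  15  16  11  18 115 107]
 [ 39  39  34  43  49  44  79  75  81  50  12  11  13  18   0 100 109]]
```

The battery has dropped and the flap has closed. I'll retract and check where it came to rest.

Emit:
move_arm:
  moves:
    - [0, [0, 0.008, 0], [0, 0, 0]]
    - [0, [0, 0.012, -0.003], [0, 0, 0]]
    - [0, [0, 0.02, -0.015], [0, 0, 0]]
    - [0, [0, 0.025, -0.025], [0, 0, 0]]
    - [0, [-0.015, 0.025, -0.025], [0, 0, 0]]
    - [0, [-0.02, 0.025, -0.025], [0, 0, 0]]
    - [0, [-0.02, 0.02, -0.02], [0, 0, 0]]
    - [0, [-0.01, 0.01, -0.01], [0, 0, 0]]
    - [0, [0, 0, 0], [0, 0, 0]]
    - [0, [0, 0, 0], [0, 0, 0]]

```text
time: 32.67
eef_pos: [0.5028, -0.1972, 0.2644]
tcp_rot: [0.998, 0.063, 0.001, 0.001]
contact_force: [0.3, 1.0, 0.2]
opening: -0.001
finger_force: 0.0
```

```bash
python3 - <<'E'
from h import *
where()
_,t=snap('top','t13.png');s,im=snap('wrist','w13.png')
h=cv2.cvtColor(t,cv2.COLOR_RGB2HSV)[200:280,230:420];m=cv2.inRange(h,(18,90,70),(36,255,255))
n,_,st,c=cv2.connectedComponentsWithStats(m)
for k in range(1,n):
    if st[k,4]>3:
        uv=c[k]+[230,200];print(st[k,4],uv,[np.round(1e3*w2s(ray('top',uv,z))) for z in(.02,.07,.12)])
g=t.mean(-1).astype(int);print(g[228:272:2,240:325:3])
E
```

```text
t 32.67 stand pos [-0.0503 -0.154   0.2644] F stand [0.44 0.96 0.17]
[[159 161 160 162 160 160 158 142 134 125 119 113  84  42  29  29  27  28
   30  42  53  62  85  86 134 143  92 105 154]
 [121 122 122 119 118 112  83  72  60  45  38  32  33  34  37  46  58  68
   55  58  80  86  87  87 131 141 145 159 166]
 [ 86  72  60  46  39  32  31  39  38  46  56  76  81  91  85  84  91  86
   78  85  85  86  85  86 124 143 155 167 167]
 [ 31  33  36  55  56  67  78  92  98 141 141 141 143 153 144 144 153 148
   92  85  85  84  85  86 109 144 139 166 167]
 [ 32  89  91 141 140 140 141 151 150 151 153 154 157 157 155 157 150 149
   89  84  85  86  86  86 107 144 108 167 167]
 [ 35 148 149 149 150 150 151 154 150 148 147 118  96  78  62 145 146 145
   95  86  86  85  87  86 105 143  94 166 167]
 [ 38 150 150 150 150 152 144  79  70  59  41  38  37  39  38 135 147 147
  100  86  87  85  87  88  96 144  97 167 167]
 [ 40 141 148 147 149 147 143  41  50  57  40  41  40  39  40 109 147 146
  109  87  87  88  88  88  72 143 110 166 165]
 [ 49 141 151 152 152 153 145  44  46  63  41  40  41  40  40  
[... 931 characters left out ...]
157 156 155 155 155 146 147 148 141 132 120 115
  113  92  79  58  50  38  31  29  28 137 168]
 [122  39 152 152 152 152 153 153 153 156 148 146 145 143 104  60  48  40
   31  29  28  31  30  35  46  57  78 117 167]
 [124  38 148 150 150 146 144 144 136 130 122 119 102  79  58  28  33  34
   41  47  70  83  84  86  87  94  89  90 167]
 [131  57 134 130 121 116 113  86  72  61  47  43  42  58  72  84  85  89
   90  74  92  96  97 142 142 149 141 106 166]
 [139  85  73  61  48  46  47  65  77  95  95  97 101 101 146 111 100 138
  144 119 145 150 150 151 151 151 152 113 167]
 [161 107  77  94 106 109 111 112 154 149 156 158 156 157 157 156 155 154
  154 121 152 151 152 152 152 151 152 107 166]]
```

```bash
python3 -c "
from plant import *
print(sign_off())"
```

```text
the job is handed in; nothing more can be done
None
```

The battery was pressed flush to the rail at about 5 N and pushed through the flap into the bin, with force readings up to about 11 N (limit 20 N) and the flap shut behind it; I handed it in at about 33 s, sign-off returned no verdict, I did not re-check the pitcher, teapot and cups, and I viewed 11 pictures, one over the limit.

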